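# Set out a tube-furnace charge

### The job

Set out the furnace charge on the dark marked board: stand the open white crucible in the middle ring of the row of three, the red-banded plug in the ring between the crucible and the red end strip, the blue-banded plug in the ring between the crucible and the blue end strip, and the amber jar in the single ring behind the crucible. Put the white lid, knob up, on top of the crucible, centred so that it covers the mouth. Everything ends upright, centred in its ring and released; do not move the yellow-banded plug or the green jar.

Things in the scene. Friction and masses are not known exactly. Their poses are not given: they have to be found in the camera images.
- board: Fixed dark steel board, 170 (x) by 290 (y) by 6 mm thick. Origin: centre of its underside, on the bench; x away from the robot (yaw within 0.3 rad), y to its left, z up. Four flat painted white rings, 60 mm outer diameter, mark places: a row of three on the robot's side at x = -40, y = +85, 0, -85 mm, and one behind the middle ring (farther from the robot) at x = +45, y = 0.
- strip_red: Flat red strip fixed across one end of the board (110 mm long along the board's x, 14 mm wide, 8 mm high; its top is 14 mm above the bench). Its origin, the centre of its underside, is at board x = 0 and board y = +131 or -131 mm: which colour is at which end changes from start to start.
- strip_blue: Flat blue strip fixed across one end of the board (110 mm long along the board's x, 14 mm wide, 8 mm high; its top is 14 mm above the bench). Its origin, the centre of its underside, is at board x = 0 and board y = +131 or -131 mm: which colour is at which end changes from start to start.
- crucible: Loose open white ceramic crucible: straight round cup, 50 mm outer diameter, 42 mm tall, wall 4 mm, 90 g, standing mouth up. Origin: centre of its underside; z up.
- lid: Loose white ceramic lid for the crucible: flat round disc, 60 mm diameter, 6 mm thick, flat underneath, with a dark steel knob (16 mm diameter, 19 mm tall) in the centre of its top, 25 mm tall in all, 50 g. It lies knob up. Origin: centre of its underside; z up. On the crucible its underside is 42 mm above the crucible's origin.
- plug_red: Loose end plug of rigid off-white ceramic: upright cylinder, 44 mm diameter, 50 mm tall, 60 g, with a red band round its upper half and a red spot on its top. Origin: centre of its underside; z up.
- plug_blue: Loose end plug of rigid off-white ceramic: upright cylinder, 44 mm diameter, 50 mm tall, 60 g, with a blue band round its upper half and a blue spot on its top. Origin: centre of its underside; z up.
- jar_amber: Loose closed amber glass jar with a paper label band and a brown cap: upright cylinder, 48 mm diameter up to 46 mm, then the 44 mm diameter cap, 60 mm tall in all, 120 g. Origin: centre of its underside; z up.
- plug_yellow: Leave alone. Loose end plug of rigid off-white ceramic: upright cylinder, 44 mm diameter, 50 mm tall, 60 g, with a yellow band round its upper half and a yellow spot on its top. Origin: centre of its underside; z up.
- jar_green: Leave alone. Loose closed green glass jar with a paper label band and a green cap: upright cylinder, 48 mm diameter up to 46 mm, then the 44 mm diameter cap, 60 mm tall in all, 120 g. Origin: centre of its underside; z up.

How it is judged (in metres and radians):
At the end, for the whole second after the job is handed in: Crucible, both plugs and amber jar in their own rings (within 12 mm of the centre along each board axis), standing on the board, upright within 0.1 rad; lid knob up on the crucible within 8 mm of its axis, seated within 4 mm, level within 0.1 rad; all at rest (x of crucible in the frame of board between -0.052 and -0.028 m and y of crucible in the frame of board between -0.012 and 0.012 m and z of crucible in the frame of board between 0.002 and 0.01 m and angle between each of crucible, jar_amber, plug_red, plug_blue, lid's own z axis and vertical below 0.1 rad and x of jar_amber in the frame of board between 0.033 and 0.057 m and y of jar_amber in the frame of board between -0.012 and 0.012 m and z of jar_amber in the frame of board between 0.002 and 0.01 m and ((x of plug_red in the frame of board between -0.052 and -0.028 m and y of plug_red in the frame of board between 0.073 and 0.097 m and y of strip_red in the frame of board above 0 m) or (x of plug_red in the frame of board between -0.052 and -0.028 m and y of plug_red in the frame of board between -0.097 and -0.073 m and y of strip_red in the frame of board below 0 m)) and z of plug_red in the frame of board between 0.002 and 0.01 m and ((x of plug_blue in the frame of board between -0.052 and -0.028 m and y of plug_blue in the frame of board between 0.073 and 0.097 m and y of strip_blue in the frame of board above 0 m) or (x of plug_blue in the frame of board between -0.052 and -0.028 m and y of plug_blue in the frame of board between -0.097 and -0.073 m and y of strip_blue in the frame of board below 0 m)) and z of plug_blue in the frame of board between 0.002 and 0.01 m and horizontal distance between lid and crucible below 0.008 m and z of lid in the frame of crucible between 0.038 and 0.046 m and linear speed of each of crucible, jar_amber, plug_red, plug_blue, lid below 0.01 m/s); the robot touches nothing.
It fails at once if the yellow-banded plug is moved by more than 20 mm or tipped over (distance of plug_yellow from where it was at the start of the episode above 0.02 m or angle between plug_yellow's own z axis and vertical above 0.5 rad).
It fails at once if the green jar is moved by more than 20 mm or tipped over (distance of jar_green from where it was at the start of the episode above 0.02 m or angle between jar_green's own z axis and vertical above 0.5 rad).
It also fails if it takes over 120 s, if anything falls off the work surface, if the arm or the gripper's body presses on something with over 40 N, if the wrist force passes 120 N, or if a joint passes its speed limit or range.

### The arm

A 6-joint arm with a two-finger parallel gripper is mounted at the origin on the work surface. World frame = base frame: x ahead of the robot, y to its left, z up, the work surface at z = 0. Lengths are in mm, angles in rad, forces in N, time in s.
With the tool pointing down it reaches from about 275 to 1000 mm from the base axis. Payload 8.4 kg.
Tool frame: the origin (TCP) lies on the mounting face of the last link; the fingertips stand 173 mm ahead of it and the grasp point (between the pads) lies 155 mm ahead of it; z points along the fingers, y is the line along which they close (so a half turn about z gives the same grasp; the last joint's range is limited). The gripper opens to 85 mm and grips with 20 to 120 N. Pads are 22 mm wide; open, the fingers measure 114 mm over their backs; the gripper's body (76 mm by 85 mm) begins 54 mm behind the grasp point. The pads swing forward as they close: fully open they stand 13 mm farther back than shut.
Start: joints at [-1.243, 0.353, 1.633, -0, 1.155, -0.002], TCP at [202.408, -591.321, 404.681] pointing down, gripper open.
Joint ranges: [-2.63, 2.63], [-0.92, 2.1], [0.06, 2.66], [-1.3, 4.44], [0, 2.69], [-3.02, 3.02]. Speed limits (rad/s): [2.22, 2.22, 2.79, 3.14, 3.14, 3.14].

### API

Orientations are given as [roll, pitch, yaw] about the fixed x, y, z axes, in that order (R = Rz(yaw) Ry(pitch) Rx(roll)).
In Python, from rig import r gives the robot as it stands.
- The arm moves only by the tool apply_moves, never from a script. Its argument "deltas" is a list of rows, each an object with "claw": the gripper command: -1 is fully open, 1 is shut, values between are in proportion; "delta_pos": the shift along the tool's x, y, z in cm, a list of three; "yaw": the turn about the tool's z in rad. In form: [{"claw": claw, "delta_pos": [tx, ty, tz], "yaw": yaw}, ...]. A call has 1 to 8 rows; each row shifts and turns the commanded pose from where the row before left it, along the tool's axes as they then stand; what a row does not reach is not made up. A row lasts 1/8 s, in which the tool goes at most 62.5 mm and 10.7 degrees, less where a joint would pass 70% of its speed; a pose out of reach is approached as far as the arm can. A call with a gripper value outside its range is refused whole. The fingers move at their own pace and stop on an object; "grip_force" is the grip in N (left out, the last holds). Time passes only in rows, so rows that do not move let the fingers close. It gives the time, the measured TCP pose, the force, the opening and the grip force at its end, in the units of the state.
- r.sense(): the state, without advancing time (a new reading comes with each control period).
- r.grab_frame(name): name is "scene" or "top" or "wrist"; returns a dict with "img" (480x640x3 uint8, blue, green, red), "z_map" (480x640 float32, mm along the optical axis (not along the pixel's ray), 0 where there is no reading), "fx", "fy", "cx", "cy" (pixels), "eye" and "rotation" of the camera in the world; the wrist camera has in their place "T_tool_cam" (4x4, takes a point from camera to tool coordinates, whose origin is the TCP and whose axes are the flange's). Camera axes: x right, y up, looking along -z (the intrinsics and any distortion apply to the point x, -y, -z); pixel columns grow to the right and rows downward; lengths in mm; the calibration is good to about 2 mm. A picture is of the moment at which its call begins: read the wrist's pose just before it.
- r.sign_off(): hands the job in; it is judged then, once.
The state is a dict: "clock": time; "qpos": joint angles; "qvel": joint speeds; "joint_efforts": joint torques, N m; "eef_pos": TCP position; "tcp_rot": TCP orientation; "contact_force": force on the tool from outside, world axes, zero at the start; "wrist_torque": the same for the moment, N m; "opening": opening from 0.0 (shut) to 1.0 (fully open); "grasp_force": force on a finger pad.
Only numpy, scipy, OpenCV 4.12 (cv2) and the standard library are available. Lean on these libraries where they do the work, as an engineer would, in place of code of your own. Each camera call takes 0.05 s, during which the arm holds its last target. There are 200 camera calls.

## Working session

There is one attempt and no reset: what is moved stays moved. The work goes in short steps, Python scripts to look and compute and a tool call to move; the robot and the scene stay as the last step left them, time stands still between calls to the robot, and variables do not carry over. Pictures are saved under pics/ and viewed, at most 14 in all, crops included, and the job is handed in when it is done.

Besides the shell and the picture viewer there is one more tool, called after ">>>" as name([rows], argument=value, ...), one row to a line, values as JSON. apply_moves: Moves the arm, as the interface text tells. Its arguments: {"type":"object","properties":{"deltas":{"type":"array"},"grip_force":{"type":"number"}},"required":["deltas"]}

```bash
mkdir -p pics; ls; cat > h.py <<'E'
from rig import r
import cv2, numpy as np, pickle
def grab(n, save):
    s=r.sense(); f=r.grab_frame(n); f['s']=s
    cv2.imwrite(f'pics/{save}.png',f['img']); pickle.dump(f,open(f'{save}.pkl','wb')); return f
E
python3 - <<'E'
from h import *
for n in('top','scene'):
    f=grab(n,n+'0'); print(n,{k:v for k,v in f.items() if k not in('img','z_map')})
E
```

```text
pics
top {'fx': 560.0966993525778, 'fy': 560.0966993525778, 'cx': 326.0953368116144, 'cy': 236.8158362449997, 'eye': array([ 378.46995913,   -9.91128771, 1061.80033385]), 'rotation': array([ 0.13709762,  0.03015382, -1.59991475]), 's': {'clock': 0.0, 'qpos': array([-1.24341628e+00,  3.53660534e-01,  1.63416400e+00, -9.44909091e-06,
        1.15520572e+00, -2.38162119e-03]), 'qvel': array([ 0.00024933,  0.00142179,  0.00177127, -0.00056569,  0.00030934,
       -0.00088981]), 'joint_efforts': array([-2.50031364e-03, -6.05258989e+01, -3.42066622e+01, -4.40359872e-04,
        9.33135976e-03,  1.67020232e-05]), 'eef_pos': array([ 202.3158726 , -591.08714311,  403.94099514]), 'tcp_rot': array([-3.14015504e+00,  5.21543330e-06,  3.29765491e-01]), 'contact_force': array([-0.05850254,  0.36288138, -0.19345516]), 'wrist_torque': array([-0.03855959,  0.02932955,  0.04311512]), 'grasp_force': 0.0, 'opening': 1.0021157843634982}}
scene {'fx': 470.13858705585073, 'fy': 470.13858705585073, 'cx': 324.2529658386919, 'cy': 235.85049358345728, 'eye': array([1103.18897546, -124.31845794,  808.4137252 ]), 'rotation': array([0.68207206, 0.01285109, 1.31491758]), 's': {'clock': 0.05, 'qpos': array([-1.24338251e+00,  3.53636014e-01,  1.63413759e+00, -2.08602118e-05,
        1.15519007e+00, -2.36976289e-03]), 'qvel': array([-0.00145184,  0.000326  , -0.00041587,  0.00102456,  0.0008147 ,
       -0.00014338]), 'joint_efforts': array([-4.73646833e-04, -6.06887913e+01, -3.43172085e+01,  6.35807055e-05,
        3.92225047e-03,  5.90689204e-07]), 'eef_pos': array([ 202.33773864, -591.0914134 ,  403.96761468]), 'tcp_rot': array([-3.14022160e+00,  1.58238211e-05,  3.29792025e-01]), 'contact_force': array([-0.42924697,  0.37244026, -0.32461866]), 'wrist_torque': array([-0.0330103 ,  0.02058366,  0.03985577]), 'grasp_force': 0.0, 'opening': 1.0001745352755151}}
```

View pics/top0.png

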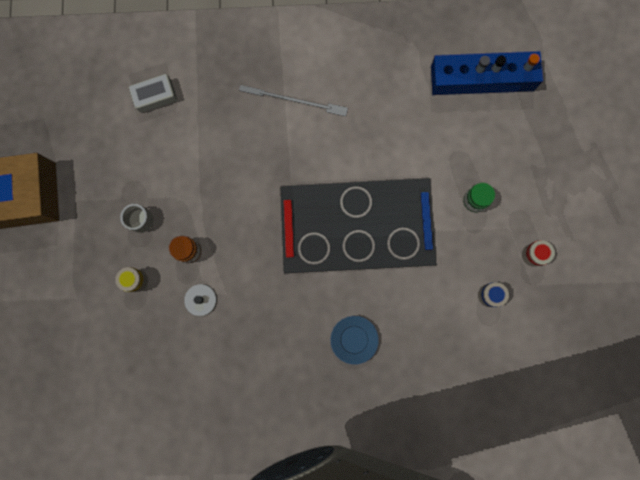

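View pics/scene0.png

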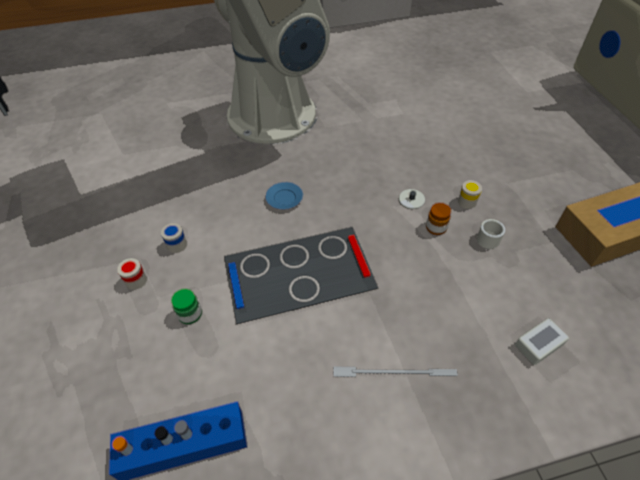

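The top view (up = +x, left = +y) shows the red strip at left (289,229), the blue at right (427,221), and rings at (314,248), (358,245), (403,243) and (356,202). The objects are:
- crucible (134,217)
- amber jar (183,249)
- yellow plug (128,279)
- lid (200,300)
- green jar (481,196)
- red plug (541,253)
- blue plug (495,294)

The scene view shows the same things: rings at (255,265), (294,256), (333,247) and (304,289), crucible at (491,230), and the red and blue plugs at (130,268) and (172,232).

```bash
cat >> h.py <<'E'
from scipy.spatial.transform import Rotation as R
def pose(f):
    if 'eye' in f: return R.from_euler('xyz',f['rotation']).as_matrix(), np.array(f['eye'])
    T=np.array(f['T_tool_cam']); A=R.from_euler('xyz',f['s']['tcp_rot']).as_matrix()
    return A@T[:3,:3], A@T[:3,3]+f['s']['eef_pos']
def ray(f,u,v):
    M,e=pose(f); u=np.asarray(u,float); v=np.asarray(v,float)
    d=np.stack([(u-f['cx'])/f['fx'],-(v-f['cy'])/f['fy'],-np.ones_like(u)],-1)@M.T
    return e,d
def plane(f,u,v,z):
    e,d=ray(f,u,v); return e+d*((z-e[2])/d[...,2])[...,None]
def cloud(f):
    v,u=np.mgrid[0:480,0:640]; e,d=ray(f,u,v); P=e+d*f['z_map'][...,None]; P[f['z_map']<=0]=np.nan; return P
def tri(fa,a,fb,b):
    e1,d1=ray(fa,*a); e2,d2=ray(fb,*b)
    A=np.stack([d1,-d2],1); t=np.linalg.lstsq(A,e2-e1,rcond=None)[0]
    p,q=e1+d1*t[0],e2+d2*t[1]; return (p+q)/2,np.linalg.norm(p-q)
E
python3 - <<'E'
from h import *
np.set_printoptions(precision=1,suppress=True)
T=pickle.load(open('top0.pkl','rb')); S=pickle.load(open('scene0.pkl','rb'))
px=dict(crucible=((134,217),(491,230)),amber=((182,248),(440,211)),yellow=((127,279),(471,187)),lid=((199,299),(412,194)),
 green=((481,195),(185,298)),red=((541,253),(130,268)),blue=((495,294),(172,232)),
 rL=((314,248),(333,247)),rM=((358.5,245.5),(294,256)),rR=((403.5,243),(255,265)),rF=((356,202),(304,289)))
P=cloud(T); Q=cloud(S)
hs=dict(crucible=42,amber=60,yellow=50,lid=6,green=60,red=50,blue=50)
for k,(a,b) in px.items():
    p,g=tri(T,a,S,b); print(k,'tri',p,'gap %.1f'%g,end=' ')
    if k in hs:
        out=[]
        for C,W in((P,a),(Q,b)):
            m=(np.hypot(C[...,0]-p[0],C[...,1]-p[1])<45)&(np.abs(C[...,2]-hs[k])<(3 if k=='lid' else 7))
            X=C[m]
            if len(X): c,rad=cv2.minEnclosingCircle(X[:,:2].astype(np.float32)); out.append((np.array(c),round(rad,1),len(X),round(float(np.median(X[:,2])),1)))
        print('depth',out)
    else: print('depth',P[int(a[1]),int(a[0])],Q[int(b[1]),int(b[0])])
E
```

```text
crucible tri [570.1 375.   33.8] gap 4.8 depth [(array([571.3, 375.3]), 25.4, 214, 41.5), (array([569.5, 372.9]), 26.6, 191, 40.5)]
amber tri [506.5 279.8  53.5] gap 1.0 depth [(array([507.6, 280.5]), 22.5, 462, 59.9), (array([506.5, 279. ]), 23.8, 283, 59.9)]
yellow tri [453.  381.   48.2] gap 3.7 depth [(array([454.7, 381.3]), 22.7, 476, 50.1), (array([453.6, 379.5]), 23.5, 252, 49.9)]
lid tri [413.9 256.7  20.3] gap 1.3 depth [(array([414. , 256.8]), 44.9, 675, 5.7), (array([419.5, 254.9]), 38.4, 316, 6.1)]
green tri [ 585.5 -267.9   55.4] gap 0.8 depth [(array([ 587.6, -270.7]), 22.5, 459, 58.8), (array([ 586.7, -271.3]), 22.6, 420, 60.3)]
red tri [ 477.4 -371.7   43.1] gap 1.2 depth [(array([ 479.2, -371.2]), 22.3, 489, 49.1), (array([ 478.6, -372.9]), 23.4, 368, 50.7)]
blue tri [ 406.1 -284.1   44.9] gap 2.3 depth [(array([ 406. , -283.6]), 22.6, 490, 48.9), (array([ 406.1, -285. ]), 23.8, 311, 50.6)]
rL tri [504.5  41.2   5.2] gap 0.2 depth [504.7  41.4   3.2] [505.2  41.    6.2]
rM tri [506.3 -44.3   5.4] gap 2.1 depth [507.2 -42.3   7.6] [507.4 -45.5   7.1]
rR tri [ 508.3 -129.     6.1] gap 1.0 depth [ 508.3 -127.4    6.8] [ 508.7 -129.5    6.8]
rF tri [591.  -42.5   2.9] gap 1.7 depth [590.6 -41.6   5.5] [593.4 -43.8   6.9]
```

Each measurement agrees within about 2 mm across the two views and with depth, and the heights match the text. I'll turn the tool to yaw 1.571 so it closes along world x. Then tool x = +y, tool y = +x and tool z = down.

>>> apply_moves([
  {"claw":-1,"delta_pos":[0,0,1],"yaw":-0.177},
  {"claw":-1,"delta_pos":[0,0,1],"yaw":-0.177},
  {"claw":-1,"delta_pos":[0,0,1],"yaw":-0.177},
  {"claw":-1,"delta_pos":[0,0,1],"yaw":-0.177},
  {"claw":-1,"delta_pos":[0,0,1],"yaw":-0.177},
  {"claw":-1,"delta_pos":[0,0,1],"yaw":-0.177},
  {"claw":-1,"delta_pos":[0,0,1],"yaw":-0.178},
  {"claw":-1,"delta_pos":[0,0,0],"yaw":0},
], grip_force=30)

```text
clock: 1.1
eef_pos: [202.3, -590.9, 333.6]
tcp_rot: [-3.141, -0.002, 1.569]
contact_force: [-0.2, -0.8, -0.0]
opening: 0.999
grasp_force: 0.0
```

>>> apply_moves([
  {"claw":-1,"delta_pos":[3.1,3.9,0],"yaw":0},
  {"claw":-1,"delta_pos":[3.1,3.9,0],"yaw":0},
  {"claw":-1,"delta_pos":[3.1,3.9,0],"yaw":0},
  {"claw":-1,"delta_pos":[3.1,4.0,0],"yaw":0},
  {"claw":-1,"delta_pos":[3.2,4.0,0],"yaw":0},
  {"claw":-1,"delta_pos":[3.2,4.0,0],"yaw":0},
  {"claw":-1,"delta_pos":[3.1,4.0,0],"yaw":0},
  {"claw":-1,"delta_pos":[0,0,0],"yaw":0},
])

```text
clock: 2.1
eef_pos: [482.0, -370.6, 335.2]
tcp_rot: [3.14, 0.0, 1.569]
contact_force: [-0.1, 0.2, 0.8]
opening: 1.0
grasp_force: 0.0
```

```bash
cat >> h.py <<'E'
def blob(f,z,near,rmax,h=4):
    """centre (world) of the flat top at height z near a point, from wrist/any depth cloud"""
    C=cloud(f); m=(np.hypot(C[...,0]-near[0],C[...,1]-near[1])<rmax)&(np.abs(C[...,2]-z)<h)
    X=C[m]; c,rad=cv2.minEnclosingCircle(X[:,:2].astype(np.float32)); return np.array(c),round(rad,1),len(X),float(np.median(X[:,2]))
E
python3 - <<'E'
from h import *
f=grab('wrist','w1'); print(f['s']['eef_pos'],f['s']['tcp_rot'],f['T_tool_cam'])
print(blob(f,50,(479,-372),35))
E
```

```text
[ 482.01545184 -370.6389727   335.15696135] [3.14045817e+00 1.27027264e-04 1.56913099e+00] [[-1.18276488e-03  9.57669983e-01  2.87865950e-01  7.22182068e+01]
 [ 9.99999171e-01  1.27899548e-03 -1.46219726e-04  1.55731560e-01]
 [-5.08209492e-04  2.87865539e-01 -9.57670702e-01  2.97717152e+01]
 [ 0.00000000e+00  0.00000000e+00  0.00000000e+00  1.00000000e+00]]
(array([ 478.00769043, -373.67913818]), 21.9, 2331, 51.40847377533993)
```

View pics/w1.png

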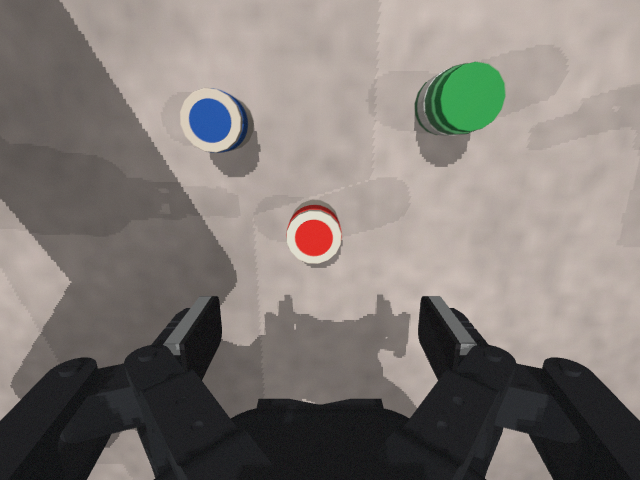

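The wrist view shows the red plug at (314,237), well clear of blue (211,121) and green (472,97). It measures (478,-373), which agrees with the first measurement. Descending to grasp.

>>> apply_moves([
  {"claw":-1,"delta_pos":[-0.2,-0.4,3.5],"yaw":0},
  {"claw":-1,"delta_pos":[0,0,4],"yaw":0},
  {"claw":-1,"delta_pos":[0,0,4],"yaw":0},
  {"claw":-1,"delta_pos":[0,0,3],"yaw":0},
  {"claw":-1,"delta_pos":[0,0,0.7],"yaw":0},
  {"claw":1,"delta_pos":[0,0,0],"yaw":0},
  {"claw":1,"delta_pos":[0,0,0],"yaw":0},
  {"claw":1,"delta_pos":[0,0,0],"yaw":0},
])

```text
clock: 3.15
eef_pos: [476.1, -375.1, 184.3]
tcp_rot: [3.14, 0.002, 1.57]
contact_force: [-0.8, -1.3, 6.1]
opening: 0.498
grasp_force: 30.0
```

>>> apply_moves([
  {"claw":1,"delta_pos":[0,0,0],"yaw":0},
  {"claw":1,"delta_pos":[0,0,0],"yaw":0},
  {"claw":1,"delta_pos":[0,0,-3],"yaw":0},
  {"claw":1,"delta_pos":[0,0,-4],"yaw":0},
  {"claw":1,"delta_pos":[0,0,-4],"yaw":0},
  {"claw":1,"delta_pos":[0,0,-1],"yaw":0},
  {"claw":1,"delta_pos":[0,0,0],"yaw":0},
])

```text
clock: 4.03
eef_pos: [475.7, -374.5, 303.3]
tcp_rot: [3.14, 0.001, 1.57]
contact_force: [-0.6, -0.2, -2.4]
opening: 0.491
grasp_force: 30.7
```

>>> apply_moves([
  {"claw":1,"delta_pos":[4,0.4,0],"yaw":0},
  {"claw":1,"delta_pos":[6,0.4,0],"yaw":0},
  {"claw":1,"delta_pos":[6,0.4,0],"yaw":0},
  {"claw":1,"delta_pos":[6,0.4,0],"yaw":0},
  {"claw":1,"delta_pos":[6,0.4,0],"yaw":0},
  {"claw":1,"delta_pos":[6,0.4,0],"yaw":0},
  {"claw":1,"delta_pos":[5,0.3,0],"yaw":0},
  {"claw":1,"delta_pos":[2.3,0.2,0],"yaw":0},
])

```text
clock: 5.03
eef_pos: [504.2, 40.8, 301.1]
tcp_rot: [-3.139, -0.0, 1.572]
contact_force: [0.0, -0.5, -1.4]
opening: 0.492
grasp_force: 30.7
```

>>> apply_moves([
  {"claw":1,"delta_pos":[0,0,0],"yaw":0},
  {"claw":1,"delta_pos":[0,0,0],"yaw":0},
  {"claw":1,"delta_pos":[0,0,0],"yaw":0},
])

```text
clock: 5.4
eef_pos: [504.8, 37.4, 302.3]
tcp_rot: [-3.141, 0.0, 1.569]
contact_force: [-0.1, -0.5, -0.1]
opening: 0.495
grasp_force: 30.7
```

```bash
python3 - <<'E'
from h import *
f=grab('wrist','w2'); print(f['s']['eef_pos'])
C=cloud(f); e,_=pose(f); s=f['s']['eef_pos']
m=(np.hypot(C[...,0]-s[0],C[...,1]-s[1])<45)&(C[...,2]>150)&(C[...,2]<180); print(m.sum())
E
```

```text
[504.84480326  37.38652409 302.2532815 ]
16169
```

View pics/w2.png

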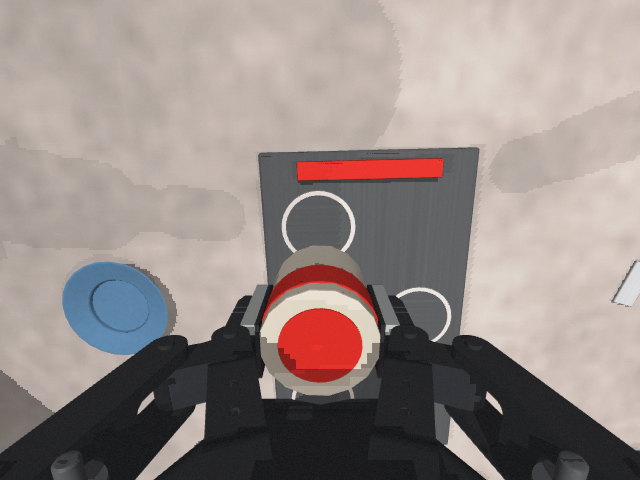

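The picture shows the plug held upright, its spot at (320,345), with its ring ahead at (318,225), the rear ring at (424,313) and the red strip at (370,170). I'll measure the ring and the plug in this same view.

```bash
cat >> h.py <<'E'
def ellipse_px(f,uv,rad,lo,hi):
    """ellipse centre of the biggest in-range (HSV) blob close to uv"""
    hsv=cv2.cvtColor(f['img'],cv2.COLOR_BGR2HSV); m=cv2.inRange(hsv,np.array(lo),np.array(hi))
    k=np.zeros_like(m); cv2.circle(k,tuple(map(int,uv)),rad,255,-1); m&=k
    c=max(cv2.findContours(m,cv2.RETR_EXTERNAL,cv2.CHAIN_APPROX_NONE)[0],key=cv2.contourArea)
    return cv2.fitEllipse(c)
E
python3 - <<'E'
from h import *
np.set_printoptions(precision=1,suppress=True)
f=pickle.load(open('w2.pkl','rb'))
e=ellipse_px(f,(318,225),50,(0,0,170),(180,60,255)); print(e, plane(f,*e[0],6))
C=cloud(f); s=ellipse_px(f,(320,345),60,(0,150,60),(12,255,255)); u,v=map(int,s[0]); z=np.nanmedian(C[v-8:v+9,u-8:u+9,2]); print(s,z,plane(f,*s[0],z))
E
```

```text
((318.0326232910156, 226.07498168945312), (67.51537322998047, 69.91716003417969), 92.08319091796875) [503.6  40.    6. ]
((319.5072326660156, 344.984619140625), (72.75961303710938, 83.70529174804688), 89.85118103027344) 169.75007404313197 [504.9  39.6 169.8]
```

>>> apply_moves([
  {"claw":1,"delta_pos":[0,0,4],"yaw":0},
  {"claw":1,"delta_pos":[0,0,4],"yaw":0},
  {"claw":1,"delta_pos":[0,0,2.3],"yaw":0},
  {"claw":1,"delta_pos":[0,0,0.7],"yaw":0},
  {"claw":1,"delta_pos":[0,0,0.3],"yaw":0},
  {"claw":1,"delta_pos":[0,0,0],"yaw":0},
])

```text
clock: 6.2
eef_pos: [505.5, 38.2, 190.7]
tcp_rot: [3.14, -0.0, 1.569]
contact_force: [-0.3, -0.5, -0.4]
opening: 0.497
grasp_force: 30.8
```

>>> apply_moves([
  {"claw":-0.6,"delta_pos":[0,0,0],"yaw":0},
  {"claw":-0.6,"delta_pos":[0,0,0],"yaw":0},
  {"claw":-0.6,"delta_pos":[0,0,0],"yaw":0},
  {"claw":-0.6,"delta_pos":[0,0,-3],"yaw":0},
  {"claw":-0.6,"delta_pos":[0,0,-4],"yaw":0},
  {"claw":-0.6,"delta_pos":[0,0,-4],"yaw":0},
  {"claw":-0.6,"delta_pos":[0,0,-1],"yaw":0},
  {"claw":-0.6,"delta_pos":[0,0,0],"yaw":0},
])

```text
clock: 7.2
eef_pos: [505.0, 38.4, 309.9]
tcp_rot: [3.141, -0.0, 1.57]
contact_force: [1.1, -0.2, -0.8]
opening: 0.802
grasp_force: 0.0
```

>>> apply_moves([
  {"claw":-1,"delta_pos":[-4,-1.4,0],"yaw":0},
  {"claw":-1,"delta_pos":[-5,-1.5,0],"yaw":0},
  {"claw":-1,"delta_pos":[-5,-1.5,0],"yaw":0},
  {"claw":-1,"delta_pos":[-5,-1.5,0],"yaw":0},
  {"claw":-1,"delta_pos":[-5,-1.5,0],"yaw":0},
  {"claw":-1,"delta_pos":[-5,-1.5,0],"yaw":0},
  {"claw":-1,"delta_pos":[-3.2,-1,0],"yaw":0},
  {"claw":-1,"delta_pos":[0,0,0],"yaw":0},
])

```text
clock: 8.2
eef_pos: [404.7, -285.0, 308.0]
tcp_rot: [-3.14, -0.001, 1.567]
contact_force: [-0.0, 0.3, 0.5]
opening: 1.001
grasp_force: 0.0
```

>>> apply_moves([
  {"claw":-1,"delta_pos":[0,0,0],"yaw":0},
  {"claw":-1,"delta_pos":[0,0,0],"yaw":0},
])

```text
clock: 8.45
eef_pos: [405.8, -282.5, 309.1]
tcp_rot: [-3.141, -0.001, 1.571]
contact_force: [0.2, -0.5, -0.5]
opening: 0.997
grasp_force: 0.0
```

```bash
python3 - <<'E'
from h import *
f=grab('wrist','w3'); print(f['s']['eef_pos'],blob(f,50,(406,-284),35))
g=grab('top','top1'); print('red now',blob(g,56,(504,40),35))
E
```

```text
[ 405.82745899 -282.54711941  309.09567674] (array([ 405.05490112, -286.50921631]), 22.2, 2806, 51.374693001507865)
red now (array([507.36099243,  41.78547668]), 21.9, 439, 55.77054385378847)
```

>>> apply_moves([
  {"claw":-1,"delta_pos":[-0.3,0,4],"yaw":0},
  {"claw":-1,"delta_pos":[0,0,4],"yaw":0},
  {"claw":-1,"delta_pos":[0,0,3.5],"yaw":0},
  {"claw":-1,"delta_pos":[0,0,1],"yaw":0},
  {"claw":1,"delta_pos":[0,0,0],"yaw":0},
  {"claw":1,"delta_pos":[0,0,0],"yaw":0},
  {"claw":1,"delta_pos":[0,0,0],"yaw":0},
  {"claw":1,"delta_pos":[0,0,0],"yaw":0},
])

```text
clock: 9.55
eef_pos: [406.3, -286.8, 186.1]
tcp_rot: [3.14, 0.001, 1.57]
contact_force: [0.2, 0.7, 7.0]
opening: 0.495
grasp_force: 29.9
```

>>> apply_moves([
  {"claw":1,"delta_pos":[0,0,0],"yaw":0},
  {"claw":1,"delta_pos":[0,0,-3],"yaw":0},
  {"claw":1,"delta_pos":[0,0,-4],"yaw":0},
  {"claw":1,"delta_pos":[0,0,-4],"yaw":0},
  {"claw":1,"delta_pos":[0,0,-1],"yaw":0},
  {"claw":1,"delta_pos":[0,0,0],"yaw":0},
  {"claw":1,"delta_pos":[0,0,0],"yaw":0},
  {"claw":1,"delta_pos":[0,0,0],"yaw":0},
])

```text
clock: 10.55
eef_pos: [405.4, -286.3, 303.5]
tcp_rot: [-3.14, -0.001, 1.57]
contact_force: [0.1, -0.1, -0.2]
opening: 0.495
grasp_force: 30.8
```

>>> apply_moves([
  {"claw":1,"delta_pos":[3,2,0],"yaw":0},
  {"claw":1,"delta_pos":[4,2.5,0],"yaw":0},
  {"claw":1,"delta_pos":[4,2.5,0],"yaw":0},
  {"claw":1,"delta_pos":[3.2,2.2,0],"yaw":0},
  {"claw":1,"delta_pos":[1.5,1,0],"yaw":0},
  {"claw":1,"delta_pos":[0,0,0],"yaw":0},
  {"claw":1,"delta_pos":[0,0,0],"yaw":0},
  {"claw":1,"delta_pos":[0,0,0],"yaw":0},
])

```text
clock: 11.55
eef_pos: [507.3, -130.5, 304.6]
tcp_rot: [-3.141, 0.0, 1.569]
contact_force: [-0.0, 0.2, -1.1]
opening: 0.5
grasp_force: 30.8
```

```bash
python3 - <<'E'
from h import *
np.set_printoptions(precision=1,suppress=True)
f=grab('wrist','w4'); print(f['s']['eef_pos'])
u,v=map(int,(319,345)); C=cloud(f); s=ellipse_px(f,(320,345),60,(100,120,40),(130,255,255)); z=np.nanmedian(C[v-8:v+9,u-8:u+9,2]); print(s,z,plane(f,*s[0],z))
e=ellipse_px(f,(318,225),50,(0,0,170),(180,60,255)); print(e, plane(f,*e[0],6))  # middle ring ahead
E
```

```text
[ 507.3 -130.5  304.6]
((319.5076599121094, 344.6807556152344), (71.43035888671875, 81.95533752441406), 89.78145599365234) 170.18990278260617 [ 507.4 -129.5  170.2]
((319.5172424316406, 227.70635986328125), (66.59168243408203, 69.13777160644531), 94.27139282226562) [ 507.4 -129.9    6. ]
```

The plug and its ring line up in the same view to within 1 mm. Lowering.

>>> apply_moves([
  {"claw":1,"delta_pos":[0,0,4],"yaw":0},
  {"claw":1,"delta_pos":[0,0,4],"yaw":0},
  {"claw":1,"delta_pos":[0,0,2.3],"yaw":0},
  {"claw":1,"delta_pos":[0,0,0.8],"yaw":0},
  {"claw":1,"delta_pos":[0,0,0.3],"yaw":0},
  {"claw":1,"delta_pos":[0,0,0],"yaw":0},
  {"claw":1,"delta_pos":[0,0,0],"yaw":0},
])

```text
clock: 12.48
eef_pos: [507.7, -130.0, 192.0]
tcp_rot: [3.141, 0.0, 1.569]
contact_force: [-3.3, -0.4, 6.1]
opening: 0.496
grasp_force: 31.5
```

>>> apply_moves([
  {"claw":-0.6,"delta_pos":[0,0,0],"yaw":0},
  {"claw":-0.6,"delta_pos":[0,0,0],"yaw":0},
  {"claw":-0.6,"delta_pos":[0,0,0],"yaw":0},
  {"claw":-0.6,"delta_pos":[0,0,-3],"yaw":0},
  {"claw":-0.6,"delta_pos":[0,0,-4],"yaw":0},
  {"claw":-0.6,"delta_pos":[0,0,-4],"yaw":0},
  {"claw":-0.6,"delta_pos":[0,0,-1],"yaw":0},
  {"claw":-0.6,"delta_pos":[0,0,0],"yaw":0},
])

```text
clock: 13.48
eef_pos: [507.9, -129.6, 310.8]
tcp_rot: [3.141, 0.0, 1.57]
contact_force: [0.1, -0.7, -0.1]
opening: 0.798
grasp_force: 0.0
```

>>> apply_moves([
  {"claw":-1,"delta_pos":[4,0.4,0],"yaw":0},
  {"claw":-1,"delta_pos":[6,0.8,0],"yaw":0},
  {"claw":-1,"delta_pos":[6,0.8,0],"yaw":0},
  {"claw":-1,"delta_pos":[6,0.8,0],"yaw":0},
  {"claw":-1,"delta_pos":[6,0.8,0],"yaw":0},
  {"claw":-1,"delta_pos":[6,0.8,0],"yaw":0},
  {"claw":-1,"delta_pos":[6,0.8,0],"yaw":0},
  {"claw":-1,"delta_pos":[6,0.8,0],"yaw":0},
])

```text
clock: 14.48
eef_pos: [567.8, 332.1, 308.3]
tcp_rot: [-3.139, 0.002, 1.57]
contact_force: [1.2, 0.1, 0.4]
opening: 1.002
grasp_force: 0.0
```

>>> apply_moves([
  {"claw":-1,"delta_pos":[4.4,0.3,0],"yaw":0},
  {"claw":-1,"delta_pos":[0,0,0],"yaw":0},
  {"claw":-1,"delta_pos":[0,0,0],"yaw":0},
  {"claw":-1,"delta_pos":[0,0,0],"yaw":0},
])

```text
clock: 14.98
eef_pos: [571.3, 372.9, 309.9]
tcp_rot: [-3.14, 0.001, 1.569]
contact_force: [-0.5, 0.4, 0.4]
opening: 1.002
grasp_force: 0.0
```

```bash
python3 - <<'E'
from h import *
f=grab('wrist','w5'); print(f['s']['eef_pos'],blob(f,42,(570,374),35))
E
```

```text
[571.30748673 372.91925978 309.88816392] (array([569.35797119, 373.95654297]), 25.0, 1181, 42.78910570635884)
```

>>> apply_moves([
  {"claw":-1,"delta_pos":[0.1,-0.1,4],"yaw":0},
  {"claw":-1,"delta_pos":[0,0,4],"yaw":0},
  {"claw":-1,"delta_pos":[0,0,4],"yaw":0},
  {"claw":-1,"delta_pos":[0,0,1],"yaw":0},
  {"claw":1,"delta_pos":[0,0,0],"yaw":0},
  {"claw":1,"delta_pos":[0,0,0],"yaw":0},
  {"claw":1,"delta_pos":[0,0,0],"yaw":0},
  {"claw":1,"delta_pos":[0,0,0],"yaw":0},
])

```text
clock: 16.02
eef_pos: [571.2, 375.7, 182.8]
tcp_rot: [3.139, -0.002, 1.57]
contact_force: [-0.5, -1.2, 7.8]
opening: 0.579
grasp_force: 31.6
```

>>> apply_moves([
  {"claw":1,"delta_pos":[0,0,0],"yaw":0},
  {"claw":1,"delta_pos":[0,0,-3],"yaw":0},
  {"claw":1,"delta_pos":[0,0,-4],"yaw":0},
  {"claw":1,"delta_pos":[0,0,-4],"yaw":0},
  {"claw":1,"delta_pos":[0,0,-2],"yaw":0},
  {"claw":1,"delta_pos":[0,0,0],"yaw":0},
  {"claw":1,"delta_pos":[0,0,0],"yaw":0},
  {"claw":1,"delta_pos":[0,0,0],"yaw":0},
])

```text
clock: 17.02
eef_pos: [569.9, 375.0, 308.8]
tcp_rot: [-3.139, 0.002, 1.57]
contact_force: [0.0, -0.0, -0.9]
opening: 0.576
grasp_force: 31.7
```

>>> apply_moves([
  {"claw":1,"delta_pos":[-4,-0.5,0],"yaw":0},
  {"claw":1,"delta_pos":[-6,-1,0],"yaw":0},
  {"claw":1,"delta_pos":[-6,-1,0],"yaw":0},
  {"claw":1,"delta_pos":[-6,-1,0],"yaw":0},
  {"claw":1,"delta_pos":[-6,-1,0],"yaw":0},
  {"claw":1,"delta_pos":[-6,-1,0],"yaw":0},
  {"claw":1,"delta_pos":[-5,-0.6,0],"yaw":0},
  {"claw":1,"delta_pos":[-2.9,-0.3,0],"yaw":0},
])

```text
clock: 18.02
eef_pos: [505.1, -45.8, 309.8]
tcp_rot: [-3.14, 0.0, 1.568]
contact_force: [0.9, -0.2, -1.3]
opening: 0.579
grasp_force: 31.7
```

>>> apply_moves([
  {"claw":1,"delta_pos":[0,0,0],"yaw":0},
  {"claw":1,"delta_pos":[0,0,0],"yaw":0},
  {"claw":1,"delta_pos":[0,0,0],"yaw":0},
  {"claw":1,"delta_pos":[0,0,0],"yaw":0},
])

```text
clock: 18.52
eef_pos: [506.0, -42.8, 310.5]
tcp_rot: [-3.141, -0.0, 1.571]
contact_force: [0.5, -0.2, -1.3]
opening: 0.583
grasp_force: 31.7
```

```bash
python3 - <<'E'
from h import *
np.set_printoptions(precision=1,suppress=True)
f=grab('wrist','w6'); s=f['s']['eef_pos']; print(s)
print(blob(f,170,s,35,6))
e=ellipse_px(f,(318,225),50,(0,0,170),(180,60,255)); print(e, plane(f,*e[0],6))
E
```

```text
[506.  -42.8 310.5]
(array([506.1, -37.1]), 34.5, 6648, 170.22204518590667)
((318.69305419921875, 229.13035583496094), (64.94242858886719, 67.6119155883789), 94.81449890136719) [505.5 -45.    6. ]
```

View pics/w6.png

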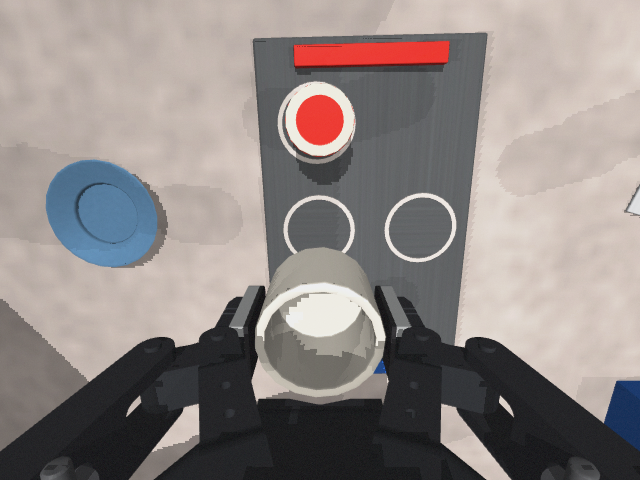

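The crucible is held upright, its rim around (320,340). The middle ring is at (319,229), and the red plug sits inside its ring at (319,120).

```bash
python3 - <<'E'
from h import *
np.set_printoptions(precision=1,suppress=True)
f=pickle.load(open('w6.pkl','rb'))
for z in (168,170): print(plane(f,320.3,340.5,z), plane(f,320.3,283,z),plane(f,320.3,398,z))
E
```

```text
[506.4 -45.4 168. ] [506.4 -21.4 168. ] [506.4 -72.3 168. ]
[506.4 -44.1 170. ] [506.4 -20.5 170. ] [506.4 -70.5 170. ]
```

The rim centre is (506.4,-45.5) and the ring is (505.5,-45.0). Lowering 121 mm.

>>> apply_moves([
  {"claw":1,"delta_pos":[0,0,4],"yaw":0},
  {"claw":1,"delta_pos":[0,0,4],"yaw":0},
  {"claw":1,"delta_pos":[0,0,3],"yaw":0},
  {"claw":1,"delta_pos":[0,0,0.8],"yaw":0},
  {"claw":1,"delta_pos":[0,0,0.3],"yaw":0},
  {"claw":1,"delta_pos":[0,0,0],"yaw":0},
  {"claw":1,"delta_pos":[0,0,0],"yaw":0},
])

```text
clock: 19.45
eef_pos: [506.4, -43.7, 190.7]
tcp_rot: [3.14, 0.0, 1.57]
contact_force: [-0.1, 0.5, -1.0]
opening: 0.575
grasp_force: 31.7
```

>>> apply_moves([
  {"claw":-0.6,"delta_pos":[0,0,0],"yaw":0},
  {"claw":-0.6,"delta_pos":[0,0,0],"yaw":0},
  {"claw":-0.6,"delta_pos":[0,0,0],"yaw":0},
  {"claw":-0.6,"delta_pos":[0,0,-3],"yaw":0},
  {"claw":-0.6,"delta_pos":[0,0,-4],"yaw":0},
  {"claw":-0.6,"delta_pos":[0,0,-4],"yaw":0},
  {"claw":-0.6,"delta_pos":[0,0,-2],"yaw":0},
  {"claw":-0.6,"delta_pos":[0,0,0],"yaw":0},
])

```text
clock: 20.45
eef_pos: [506.5, -43.7, 321.1]
tcp_rot: [3.138, 0.0, 1.57]
contact_force: [-0.2, 0.6, 0.4]
opening: 0.802
grasp_force: 0.0
```

>>> apply_moves([
  {"claw":-1,"delta_pos":[4,0,0],"yaw":0},
  {"claw":-1,"delta_pos":[6,0,0],"yaw":0},
  {"claw":-1,"delta_pos":[6,0,0],"yaw":0},
  {"claw":-1,"delta_pos":[6,0,0],"yaw":0},
  {"claw":-1,"delta_pos":[6,0,0],"yaw":0},
  {"claw":-1,"delta_pos":[4.3,0,0],"yaw":0},
  {"claw":-1,"delta_pos":[0,0,0],"yaw":0},
  {"claw":-1,"delta_pos":[0,0,0],"yaw":0},
])

```text
clock: 21.45
eef_pos: [505.7, 278.9, 318.3]
tcp_rot: [-3.14, 0.001, 1.57]
contact_force: [-0.3, -0.5, -0.2]
opening: 0.998
grasp_force: 0.0
```

>>> apply_moves([
  {"claw":-1,"delta_pos":[0,0,0],"yaw":0},
  {"claw":-1,"delta_pos":[0,0,0],"yaw":0},
])

```text
clock: 21.7
eef_pos: [506.4, 278.3, 319.6]
tcp_rot: [-3.141, 0.0, 1.568]
contact_force: [-0.7, 0.4, -0.1]
opening: 1.001
grasp_force: 0.0
```

```bash
python3 - <<'E'
from h import *
f=grab('wrist','w7'); print(f['s']['eef_pos'],blob(f,60,(507,280),35))
E
```

```text
[506.43612026 278.33731789 319.59528311] (array([506.08334351, 279.38589478]), 22.1, 2842, 61.0640540131988)
```

>>> apply_moves([
  {"claw":-1,"delta_pos":[0.1,0,4],"yaw":0},
  {"claw":-1,"delta_pos":[0,0,4],"yaw":0},
  {"claw":-1,"delta_pos":[0,0,4],"yaw":0},
  {"claw":-1,"delta_pos":[0,0,1.7],"yaw":0},
  {"claw":1,"delta_pos":[0,0,0],"yaw":0},
  {"claw":1,"delta_pos":[0,0,0],"yaw":0},
  {"claw":1,"delta_pos":[0,0,0],"yaw":0},
  {"claw":1,"delta_pos":[0,0,0],"yaw":0},
], grip_force=35)

```text
clock: 22.75
eef_pos: [507.0, 280.7, 184.3]
tcp_rot: [3.139, -0.001, 1.57]
contact_force: [-0.4, -0.1, 8.0]
opening: 0.552
grasp_force: 36.6
```

>>> apply_moves([
  {"claw":1,"delta_pos":[0,0,0],"yaw":0},
  {"claw":1,"delta_pos":[0,0,-3],"yaw":0},
  {"claw":1,"delta_pos":[0,0,-4],"yaw":0},
  {"claw":1,"delta_pos":[0,0,-4],"yaw":0},
  {"claw":1,"delta_pos":[0,0,-2],"yaw":0},
  {"claw":1,"delta_pos":[0,0,0],"yaw":0},
  {"claw":1,"delta_pos":[0,0,0],"yaw":0},
  {"claw":1,"delta_pos":[0,0,0],"yaw":0},
])

```text
clock: 23.75
eef_pos: [505.9, 280.2, 311.5]
tcp_rot: [-3.14, 0.001, 1.57]
contact_force: [-0.8, -0.3, -1.3]
opening: 0.554
grasp_force: 36.4
```

>>> apply_moves([
  {"claw":1,"delta_pos":[-4,1.5,0],"yaw":0},
  {"claw":1,"delta_pos":[-6,1.5,0],"yaw":0},
  {"claw":1,"delta_pos":[-6,1.5,0],"yaw":0},
  {"claw":1,"delta_pos":[-6,1.5,0],"yaw":0},
  {"claw":1,"delta_pos":[-6,1.5,0],"yaw":0},
  {"claw":1,"delta_pos":[-4.2,1.0,0],"yaw":0},
  {"claw":1,"delta_pos":[0,0,0],"yaw":0},
  {"claw":1,"delta_pos":[0,0,0],"yaw":0},
])

```text
clock: 24.75
eef_pos: [590.6, -41.4, 311.8]
tcp_rot: [-3.14, -0.0, 1.569]
contact_force: [0.1, 0.3, -0.6]
opening: 0.553
grasp_force: 36.4
```

>>> apply_moves([
  {"claw":1,"delta_pos":[0,0,0],"yaw":0},
  {"claw":1,"delta_pos":[0,0,0],"yaw":0},
])

```text
clock: 25.0
eef_pos: [590.8, -40.6, 312.6]
tcp_rot: [-3.141, -0.0, 1.571]
contact_force: [-0.6, -0.4, -0.4]
opening: 0.55
grasp_force: 36.4
```

```bash
python3 - <<'E'
from h import *
np.set_printoptions(precision=1,suppress=True)
f=grab('wrist','w8'); s=f['s']['eef_pos']; print(s)
C=cloud(f); m=(np.hypot(C[...,0]-s[0],C[...,1]-s[1])<30)&(abs(C[...,2]-188)<6)&(f['img'][...,2].astype(int)>f['img'][...,0]+40)
X=C[m]; print(cv2.minEnclosingCircle(X[:,:2].astype(np.float32)),np.median(X[:,2]),len(X))
e=ellipse_px(f,(318,229),50,(0,0,170),(180,60,255)); print(e, plane(f,*e[0],6))
E
```

```text
[590.8 -40.6 312.6]
((590.6870727539062, -41.59084701538086), 22.288110733032227) 189.2271598063657 10913
((318.8722229003906, 229.0377960205078), (64.68548583984375, 67.18306732177734), 91.94032287597656) [590.4 -43.2   6. ]
```

View pics/w8.png

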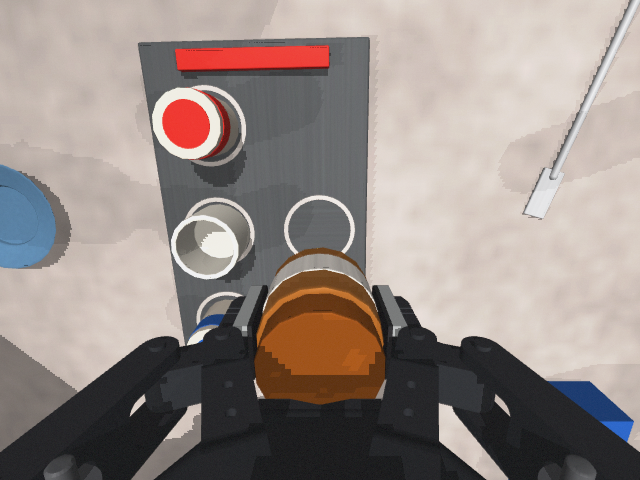

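The amber jar is held over the rear ring at (319,229). The crucible stands in the middle ring at (218,240) and the red plug is in its ring. I'll lower with a 2 mm shift, and open the gripper only part way near the crucible.

>>> apply_moves([
  {"claw":1,"delta_pos":[-0.2,0,4],"yaw":0},
  {"claw":1,"delta_pos":[0,0,4],"yaw":0},
  {"claw":1,"delta_pos":[0,0,3],"yaw":0},
  {"claw":1,"delta_pos":[0,0,0.9],"yaw":0},
  {"claw":1,"delta_pos":[0,0,0.3],"yaw":0},
  {"claw":1,"delta_pos":[0,0,0],"yaw":0},
  {"claw":1,"delta_pos":[0,0,0],"yaw":0},
])

```text
clock: 25.92
eef_pos: [591.4, -43.7, 191.8]
tcp_rot: [3.14, 0.0, 1.57]
contact_force: [-0.8, 0.7, -1.1]
opening: 0.55
grasp_force: 36.4
```

>>> apply_moves([
  {"claw":-0.4,"delta_pos":[0,0,0],"yaw":0},
  {"claw":-0.4,"delta_pos":[0,0,0],"yaw":0},
  {"claw":-0.4,"delta_pos":[0,0,0],"yaw":0},
  {"claw":-0.4,"delta_pos":[0,0,-3],"yaw":0},
  {"claw":-0.4,"delta_pos":[0,0,-4],"yaw":0},
  {"claw":-0.4,"delta_pos":[0,0,-4],"yaw":0},
  {"claw":-0.4,"delta_pos":[0,0,-2],"yaw":0},
  {"claw":-0.4,"delta_pos":[0,0,0],"yaw":0},
])

```text
clock: 26.92
eef_pos: [591.5, -43.8, 322.3]
tcp_rot: [3.138, 0.0, 1.57]
contact_force: [-0.8, -0.8, -0.2]
opening: 0.699
grasp_force: 0.0
```

>>> apply_moves([
  {"claw":0,"delta_pos":[4,-2.3,0],"yaw":0},
  {"claw":0,"delta_pos":[5,-3,0],"yaw":0},
  {"claw":0,"delta_pos":[5,-3,0],"yaw":0},
  {"claw":0,"delta_pos":[5,-3,0],"yaw":0},
  {"claw":0,"delta_pos":[5,-3,0],"yaw":0},
  {"claw":0,"delta_pos":[4,-2.4,0],"yaw":0},
  {"claw":0,"delta_pos":[2,-1,2],"yaw":0},
  {"claw":0,"delta_pos":[0,0,0],"yaw":0},
])

```text
clock: 27.92
eef_pos: [412.7, 257.0, 298.6]
tcp_rot: [-3.138, 0.002, 1.572]
contact_force: [0.4, 0.0, 0.4]
opening: 0.498
grasp_force: 0.0
```

>>> apply_moves([
  {"claw":0,"delta_pos":[0,0,0],"yaw":0},
  {"claw":0,"delta_pos":[0,0,0],"yaw":0},
  {"claw":0,"delta_pos":[0,0,0],"yaw":0},
])

```text
clock: 28.3
eef_pos: [414.7, 255.9, 301.0]
tcp_rot: [3.141, -0.0, 1.569]
contact_force: [0.2, -0.4, -1.1]
opening: 0.505
grasp_force: 0.0
```

```bash
python3 - <<'E'
from h import *
np.set_printoptions(precision=1,suppress=True)
f=grab('wrist','w9'); s=f['s']['eef_pos']; print(s)
print('knob',blob(f,25,(414,257),20,4)); print('disc',blob(f,7,(414,257),36,2.5))
g=grab('top','top2')
for n,z,p in(('red',56,(505,41)),('blue',56,(508,-130)),('cruc',48,(506,-45)),('amber',66,(591,-43)),('yellow',50,(454,381)),('green',60,(587,-271))): print(n,blob(g,z,p,35))
E
```

```text
[414.7 255.9 301. ]
knob (array([412. , 257.4]), 7.9, 343, 25.94457294438979)
disc (array([412. , 257.3]), 29.9, 3656, 7.101776566442339)
red (array([507.7,  41.4]), 22.1, 435, 56.05681819035465)
blue (array([ 509.4, -127.5]), 22.1, 446, 55.448546133274306)
cruc (array([508.2, -43.9]), 24.8, 163, 47.295444859599684)
amber (array([593.2, -43.1]), 21.9, 432, 65.43046925952314)
yellow (array([0., 0.]), 0.0, 0, nan)
green (array([ 587.1, -270.5]), 22.4, 427, 59.043146780190796)
  return _methods._mean(a, axis=axis, dtype=dtype,
  ret = ret.dtype.type(ret / rcount)
```

View pics/w9.png

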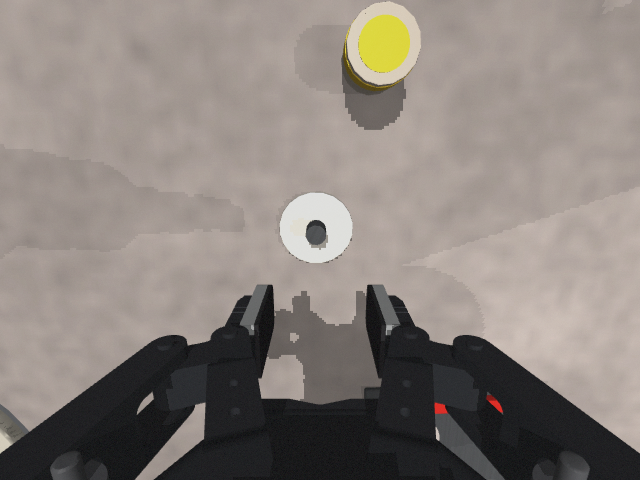

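The lid lies knob up at (316,228), its knob at (316,232), and the yellow plug stands upright at (384,44). The pads straddle the knob. In the top view everything placed sits within about 3 mm of its ring. The arm hides the yellow plug there. Descending to the knob.

>>> apply_moves([
  {"claw":0,"delta_pos":[0.1,-0.2,4],"yaw":0},
  {"claw":0,"delta_pos":[0,0,4],"yaw":0},
  {"claw":0,"delta_pos":[0,0,2.5],"yaw":0},
  {"claw":0,"delta_pos":[0,0,0.8],"yaw":0},
  {"claw":0,"delta_pos":[0,0,0.4],"yaw":0},
  {"claw":0,"delta_pos":[0,0,0],"yaw":0},
  {"claw":0,"delta_pos":[0,0,0],"yaw":0},
  {"claw":0,"delta_pos":[0,0,0],"yaw":0},
])

```text
clock: 29.4
eef_pos: [412.5, 257.6, 184.3]
tcp_rot: [3.141, -0.001, 1.57]
contact_force: [0.2, 0.0, 0.6]
opening: 0.5
grasp_force: 0.0
```

>>> apply_moves([
  {"claw":1,"delta_pos":[0,0,0],"yaw":0},
  {"claw":1,"delta_pos":[0,0,0],"yaw":0},
  {"claw":1,"delta_pos":[0,0,0],"yaw":0},
  {"claw":1,"delta_pos":[0,0,0],"yaw":0},
  {"claw":1,"delta_pos":[0,0,0],"yaw":0},
], grip_force=30)

```text
clock: 30.02
eef_pos: [412.3, 257.5, 184.0]
tcp_rot: [3.141, -0.0, 1.57]
contact_force: [-0.7, -0.1, 6.9]
opening: 0.172
grasp_force: 29.2
```

>>> apply_moves([
  {"claw":1,"delta_pos":[0,0,-3],"yaw":0},
  {"claw":1,"delta_pos":[0,0,-4],"yaw":0},
  {"claw":1,"delta_pos":[0,0,-4],"yaw":0},
  {"claw":1,"delta_pos":[0,0,-3],"yaw":0},
  {"claw":1,"delta_pos":[-3,1,0],"yaw":0},
  {"claw":1,"delta_pos":[-5,1.5,0],"yaw":0},
  {"claw":1,"delta_pos":[-5,1.5,0],"yaw":0},
  {"claw":1,"delta_pos":[-5,1.5,0],"yaw":0},
])

```text
clock: 31.02
eef_pos: [467.2, 75.9, 323.7]
tcp_rot: [3.141, -0.0, 1.57]
contact_force: [1.5, 0.0, 0.3]
opening: 0.164
grasp_force: 29.4
```

>>> apply_moves([
  {"claw":1,"delta_pos":[-5,1.5,0],"yaw":0},
  {"claw":1,"delta_pos":[-5,1.5,0],"yaw":0},
  {"claw":1,"delta_pos":[-2.2,0.9,0],"yaw":0},
  {"claw":1,"delta_pos":[0,0,0],"yaw":0},
  {"claw":1,"delta_pos":[0,0,0],"yaw":0},
  {"claw":1,"delta_pos":[0,0,0],"yaw":0},
  {"claw":1,"delta_pos":[0,0,0],"yaw":0},
])

```text
clock: 31.9
eef_pos: [505.8, -43.8, 323.7]
tcp_rot: [-3.142, -0.0, 1.571]
contact_force: [-0.0, -0.4, -0.5]
opening: 0.167
grasp_force: 29.4
```

```bash
python3 - <<'E'
from h import *
np.set_printoptions(precision=1,suppress=True)
f=grab('wrist','w10'); s=f['s']['eef_pos']; print(s)
C=cloud(f)
for z,r_ in((147,45),(166,20)):
    m=(np.hypot(C[...,0]-s[0],C[...,1]-s[1])<r_)&(abs(C[...,2]-z)<4); X=C[m]; print(z,len(X),X.min(0) if len(X) else '',X.max(0) if len(X) else '')
e=ellipse_px(f,(318,240),55,(0,0,150),(180,60,255)); print(e,plane(f,*e[0],48))
E
```

```text
[505.8 -43.8 323.7]
147 6358 [476.2 -73.9 143. ] [535.4 -14.  151. ]
166 1536 [486.7 -55.9 162. ] [524.8 -33.1 170. ]
((316.0209655761719, 242.51107788085938), (94.51737213134766, 98.59124755859375), 111.91560363769531) [503.2 -48.8  48. ]
```

View pics/w10.png

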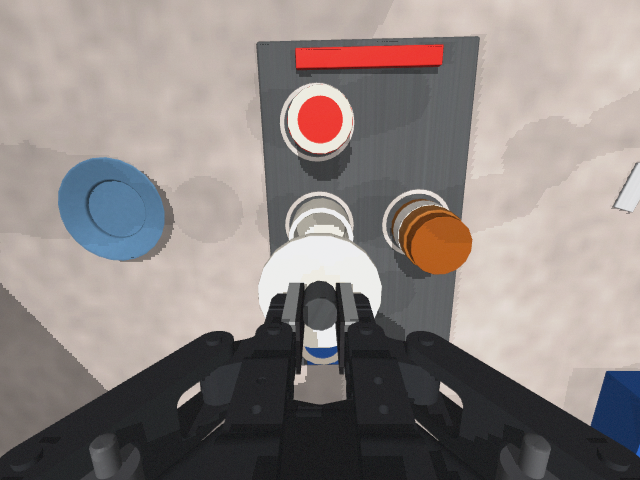

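The lid is held level over the crucible, its disc around (320,290) and centred at (505.8,-44) in the world. The crucible rim shows partly at (320,225). I'll fit a circle to the visible rim arc.

```bash
python3 - <<'E'
from h import *
from scipy.optimize import least_squares
np.set_printoptions(precision=1,suppress=True)
f=pickle.load(open('w10.pkl','rb')); C=cloud(f)
m=(np.hypot(C[...,0]-506,C[...,1]+45)<30)&(abs(C[...,2]-49)<2.5); X=C[m]; print(len(X),X.min(0),X.max(0),np.median(X[:,2]))
s=least_squares(lambda p:np.hypot(X[:,0]-p[0],X[:,1]-p[1])-23,[506,-45],loss='soft_l1').x; print(s)
hi=X[:,1].max(); print('from far edge',hi-25)
E
```

```text
511 [482.7 -47.   46.6] [531.5 -21.   51. ] 48.937322391338256
[506.7 -45.8]
from far edge -45.951089550479615
```

>>> apply_moves([
  {"claw":1,"delta_pos":[-0.2,0.1,3],"yaw":0},
  {"claw":1,"delta_pos":[0,0,3.5],"yaw":0},
  {"claw":1,"delta_pos":[0,0,1.5],"yaw":0},
  {"claw":1,"delta_pos":[0,0,0.7],"yaw":0},
  {"claw":1,"delta_pos":[0,0,0.3],"yaw":0},
  {"claw":1,"delta_pos":[0,0,0],"yaw":0},
  {"claw":1,"delta_pos":[0,0,0],"yaw":0},
  {"claw":1,"delta_pos":[0,0,0],"yaw":0},
])

```text
clock: 32.95
eef_pos: [507.1, -46.7, 234.2]
tcp_rot: [3.141, 0.0, 1.57]
contact_force: [0.8, -0.5, 0.0]
opening: 0.165
grasp_force: 29.4
```

>>> apply_moves([
  {"claw":1,"delta_pos":[0.1,0,0.1],"yaw":0},
  {"claw":1,"delta_pos":[0,0,0.1],"yaw":0},
  {"claw":1,"delta_pos":[0,0,0],"yaw":0},
  {"claw":1,"delta_pos":[0,0,0],"yaw":0},
])

```text
clock: 33.45
eef_pos: [507.0, -45.6, 232.0]
tcp_rot: [3.141, -0.0, 1.57]
contact_force: [-2.0, 0.7, 5.1]
opening: 0.164
grasp_force: 30.0
```

Contact at 5 N at the expected height (232). Releasing, lifting away, and moving aside to look.

>>> apply_moves([
  {"claw":0.3,"delta_pos":[0,0,0],"yaw":0},
  {"claw":0.3,"delta_pos":[0,0,0],"yaw":0},
  {"claw":0.3,"delta_pos":[0,0,0],"yaw":0},
  {"claw":0.3,"delta_pos":[0,0,-2],"yaw":0},
  {"claw":0.3,"delta_pos":[0,0,-3],"yaw":0},
  {"claw":0.3,"delta_pos":[0,0,-4],"yaw":0},
  {"claw":0.3,"delta_pos":[-2,-2,-3],"yaw":0},
  {"claw":0.3,"delta_pos":[-5,-3,0],"yaw":0},
])

```text
clock: 34.45
eef_pos: [457.7, -115.6, 354.1]
tcp_rot: [3.136, 0.001, 1.573]
contact_force: [0.8, -0.8, -1.0]
opening: 0.348
grasp_force: 0.0
```

>>> apply_moves([
  {"claw":0.3,"delta_pos":[-5,-3,0],"yaw":0},
  {"claw":0.3,"delta_pos":[-5,-3,0],"yaw":0},
  {"claw":0.3,"delta_pos":[-5,-2,0],"yaw":0},
  {"claw":0.3,"delta_pos":[-5,0,0],"yaw":0},
  {"claw":0.3,"delta_pos":[-3,0,0],"yaw":0},
  {"claw":0.3,"delta_pos":[0,0,0],"yaw":0},
  {"claw":0.3,"delta_pos":[0,0,0],"yaw":0},
])

```text
clock: 35.33
eef_pos: [376.4, -344.9, 351.3]
tcp_rot: [-3.141, -0.001, 1.569]
contact_force: [-0.3, 0.7, -0.3]
opening: 0.349
grasp_force: 0.0
```

```bash
python3 - <<'E'
from h import *
np.set_printoptions(precision=1,suppress=True)
T=grab('top','top3'); S=grab('scene','scene3')
for n,z,p in(('red',56,(505,41)),('blue',56,(508,-130)),('lid',54,(506,-45)),('knob',73,(506,-45)),('amber',66,(591,-43)),('yellow',50,(454,381)),('green',60,(587,-271))):
    for g in(T,S):
        try: print(n,blob(g,z,p,37 if n!='knob' else 15))
        except Exception as e: print(n,'none')
a=S['img'][150:350,180:440]; b=T['img'][150:300,240:460]
o=np.hstack([cv2.resize(a,(390,300)),cv2.resize(b,(400,300))]); cv2.imwrite('pics/final.png',o)
E
```

```text
red (array([507.3,  41.8]), 21.9, 432, 55.74125118265255)
red (array([507. ,  40.5]), 22.9, 290, 56.4179310003837)
blue (array([ 509.4, -127.6]), 21.8, 430, 55.41505198241214)
blue (array([ 508.6, -128.9]), 23.0, 313, 56.30256501052929)
lid (array([508.7, -43.7]), 29.9, 753, 53.478899482856605)
lid (array([507.9, -45.4]), 30.5, 475, 54.14935282033275)
knob (array([508.6, -44.2]), 7.8, 59, 72.34438257854151)
knob (array([508.1, -46.3]), 8.6, 47, 72.73192393032605)
amber (array([593.1, -43.6]), 22.1, 434, 65.47600138418102)
amber (array([592.9, -44.9]), 22.6, 360, 66.28788503286728)
yellow (array([453.7, 381.6]), 22.5, 444, 50.0721850062061)
yellow (array([453.5, 380.9]), 23.3, 233, 49.99246713834998)
green (array([ 587.3, -270.1]), 22.3, 425, 59.03512418250432)
green (array([ 587.2, -271.6]), 22.7, 391, 60.35621261896972)
```

View pics/final.png

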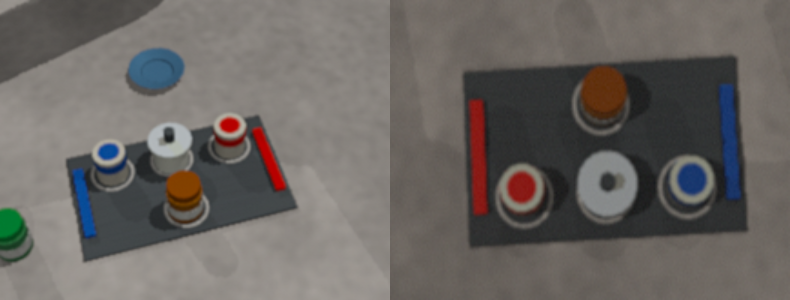

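Both crops show every piece upright in its ring. The lid sits knob up on the crucible, at (170,135) on the left and (608,183) on the right. Its centre is within 1 mm of the crucible's earlier top-view position, and the yellow plug and green jar have not moved.

```bash
python3 -c "
from rig import r
print(r.sign_off())"
```

```text
the job is handed in; nothing more can be done
None
```

The furnace charge is set out and handed in at about 35 s; the last images put every placed piece within about 3 mm of its ring centre and the lid about 1 mm from the crucible's axis, with the yellow plug and green jar unmoved (sign-off returned no verdict).

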